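Pick the tall levelling foot from a packed crate into the kit tray

TASK

Lift the tall square-headed levelling foot out of the packed crate, leaving its short square-headed twin standing in its place, and set it down gently, upright, on the floor of the empty pocket of the aluminium kit tray. Lower it in and only then let go; do not drop it.

Things in the scene. Friction and masses are not known exactly. Their poses are not given: they have to be found in the camera images.
- foot: Tall levelling foot to move, 85 mm tall, 0.11-0.23 kg: black rubber disc (50 mm diameter, 24 high), 12 mm round steel stud, on top a square steel head 22 x 22 mm from 51 to 85 mm above the underside. Origin: centre of underside, z up; x, y square to the head's faces, parallel to the crate's at the start. In one of the crate's two inner places, disc touching four neighbours, all only 55 mm tall.
- foot_short: Short twin, 55 mm tall, in the crate's other inner place, 50 mm from the tall one: same disc, also a 22 x 22 mm square steel head, but from 31 to 55 mm above the underside. Origin: centre of the underside, z up. It stays in the crate.
- crate: Low open wooden crate, fixed, 162 (x) x 212 (y) x 42 mm high, walls and floor 6 mm, no dividers. Origin: centre of underside, z up. Holds 12 loose upright feet 50 mm apart, 3 along x, 4 along y; the inner two (x 0, y -25 and +25 mm) are square-headed, the ten around them have plain round 12 mm studs. Low tops end 61 mm above the bench, the tall head 91 mm.
- pocket (a point): Floor centre of the empty pocket of the aluminium kit tray, 4 mm above the bench, z up. Tray fixed, 92 (x) x 180 (y) x 28 mm high, 4 mm walls, two pockets each 84 x 84 mm inside, 24 mm deep. The other pocket, centred 88 mm away towards this point's -y, already holds a bracket and three screws, all below the rim.
Not all that is in view belongs to the job. Leave any green look-alike of the foot alone.

How it is judged:
By the outcome, as a careful person would: the job done as asked, in the order asked, and still so for the second after the job is handed in, with the robot touching nothing.
It also fails if it takes over 35 s, if anything falls off the work surface, if the arm or the gripper's body presses on something with over 40 N, if the wrist force passes 120 N, or if a joint passes its speed limit or range.

ROBOT

A 6-joint arm with a two-finger parallel gripper is mounted at the origin on the work surface. World frame = base frame: x ahead of the robot, y to its left, z up, the work surface at z = 0. Lengths are in mm, angles in rad, forces in N, time in s.
With the tool pointing down it reaches from about 350 to 975 mm from the base axis. Payload 7.1 kg.
Tool frame: the origin (TCP) lies midway between the tips of the shut fingers; the grasp point (between the pads) lies 19 mm behind it (ctrl.grip_depth is the distance from the TCP to the grasp point, in mm); z points along the fingers, y is the line along which they close (so a half turn about z gives the same grasp; the last joint's range is limited). The gripper opens to 88 mm and grips with 3 to 60 N. Pads are 20 mm wide; open, the fingers measure 115 mm over their backs; the gripper's body (75 mm by 178 mm) begins 61 mm behind the grasp point.
Start: joints at [1.232, 0.423, 1.63, -0, 1.089, -0.019], TCP at [196.453, 593.305, 222.675] pointing down, gripper open.
Joint ranges: [-3, 3], [-0.9, 2.11], [0.09, 2.58], [-1.31, 4.45], [0.11, 2.69], [-2.54, 2.54]. Speed limits (rad/s): [2.39, 2.39, 3.01, 3.14, 3.14, 3.14].

INTERFACE

Orientations are given as a rotation vector (axis times angle).
In Python, from workcell import ctrl, cams gives the robot as it stands.
- The arm moves only by the tool move_arm, never from a script. Its argument "steps" is a list of rows, each a list of 3 entries, a list of its own where there are three numbers: the shift along the tool's x, y, z in units of 25 mm (1.0 is 25 mm), then the turn about the tool's z in units of 5 degrees (1.0 is 5 degrees), then the closure, from 0 (fully open) to 1 (shut). A call has 1 to 20 rows; each row shifts and turns the commanded pose from where the row before left it, along the tool's axes as they then stand; what a row does not reach is not made up. A row lasts 1/12 s, in which the tool goes at most 41.7 mm and 7.16 degrees, less where a joint would pass 70% of its speed; a pose out of reach is approached as far as the arm can. A call is refused whole if a number of a shift passes 1 or a number of a turn 1, either way. A call with a gripper value outside its range is refused whole. The fingers move at their own pace and stop on an object; the grip force is fixed at half the most. Time passes only in rows, so rows that do not move let the fingers close. It gives the time, the measured TCP pose, the force, the opening and the grip force at its end, in the units of the state.
- ctrl.get_obs(): the state, without advancing time (a new reading comes with each control period).
- cams.get_image(name): name is "scene" or "top" or "wrist"; returns a dict with "image" (384x512x3 uint8, red, green, blue), "camera_matrix" (3x3 intrinsics, pixels), "k1" (the pictures are not rectified: a ray, as slopes to the right and down, at radius r is drawn at 1 + k1 r^2 times it, then the intrinsics apply), "xyz" and "rotation" of the camera in the world; the wrist camera has in their place "mount" (4x4, takes a point from camera to tool coordinates, whose origin is the TCP and whose axes are the flange's). Camera axes: x right, y down, z forward; pixel columns grow to the right and rows downward; lengths in mm; the calibration is good to about 2 mm. A picture is of the moment at which its call begins: read the wrist's pose just before it. There is no depth.
- ctrl.close_job(): hands the job in; it is judged then, once.
Trained networks look in the newest picture that a camera, given by its name, has taken for a name from the list of things; names that differ only in an ending like _2 or _b are one class to them, and where a whole thing is asked for, a point or a joint stands for the part that bears it (a point fixed in the world has none). Each returns a list of dicts, best first, with "p" (0 to 1); they miss things now and then, are a little off and sometimes report something else, mostly with a low value. They report only what shows in the picture. A call takes as long as a camera call. They do not tell look-alikes from the thing itself.
- cams.boxes_of(camera, thing): "rect" ([centre column, centre row, width, height] in pixels, round what is visible of it).
- cams.cut_out(camera, thing): "pixels" (384x512 bool, what is visible of it) and "rect" ([centre column, centre row, width, height] in pixels, round what is visible of it).
The state is a dict: "t": time; "qpos": joint angles; "qvel": joint speeds; "joint_torque": joint torques, N m; "ee_pos": TCP position; "orientation": TCP orientation; "ft_force": force on the tool from outside, world axes, zero at the start; "moment": the same for the moment, N m; "width": finger opening in mm; "grasp_force": force on a finger pad.
Only numpy, scipy, OpenCV 4.12 (cv2) and the standard library are available. Lean on these libraries where they do the work, as an engineer would, in place of code of your own. Each camera call takes 0.05 s, during which the arm holds its last target. There are 200 camera calls.

## Working session

There is one attempt and no reset: what is moved stays moved. The work goes in short steps, Python scripts to look and compute and a tool call to move; the robot and the scene stay as the last step left them, time stands still between calls to the robot, and variables do not carry over. Pictures are saved under pics/ and viewed, at most 10 in all, crops included, and the job is handed in when it is done.

Besides the shell and the picture viewer there is one more tool, called after "Call:" as name(argument=value, ...), one argument or row to a line, values as JSON. move_arm: Moves the arm, as the interface text tells. Its arguments: {"type":"object","properties":{"steps":{"type":"array"}},"required":["steps"]}

```bash
mkdir -p pics; ls; cat > h.py <<'E'
import numpy as np, cv2
from scipy.spatial.transform import Rotation as R
from workcell import ctrl, cams
def shot(n):
    o=ctrl.get_obs(); d=cams.get_image(n)
    if n=='wrist':
        T=np.eye(4);T[:3,:3]=R.from_rotvec(o['orientation']).as_matrix();T[:3,3]=o['ee_pos']
        M=T@np.array(d['mount']); d['rotation']=M[:3,:3]; d['xyz']=M[:3,3]
    d['rotation']=np.array(d['rotation']);
    if d['rotation'].shape!=(3,3): d['rotation']=R.from_rotvec(d['rotation']).as_matrix()
    d['xyz']=np.array(d['xyz']); return d
def save(d,f): cv2.imwrite(f,d['image'][:,:,::-1])
def ray(d,u,v):
    K=np.array(d['camera_matrix']); s=np.array([(u-K[0,2])/K[0,0],(v-K[1,2])/K[1,1]]); k=d['k1']; p=s.copy()
    for _ in range(30): p=s/(1+k*(p@p))
    r=d['rotation']@np.array([p[0],p[1],1]); return d['xyz'],r/np.linalg.norm(r)
def at(d,u,v,z):
    c,r=ray(d,u,v); return c+r*(z-c[2])/r[2]
def proj(d,P):
    K=np.array(d['camera_matrix']); q=d['rotation'].T@(np.array(P,float)-d['xyz']); p=q[:2]/q[2]; p=p*(1+d['k1']*(p@p))
    return np.array([K[0,0]*p[0]+K[0,2],K[1,1]*p[1]+K[1,2]])
def tri(obs):
    A=0;b=0
    for d,u,v in obs:
        c,r=ray(d,u,v); Q=np.eye(3)-np.outer(r,r); A=A+Q; b=b+Q@c
    X=np.linalg.solve(A,b); return X,[proj(d,X)-[u,v] for d,u,v in obs]
E
python3 - <<'E'
from h import *
o=ctrl.get_obs();print(o['t'],o['ee_pos'],o['orientation'],o['width'],ctrl.grip_depth)
for n in['scene','top','wrist']:
    d=shot(n);save(d,f'pics/{n}0.png');print(n,d['xyz'].round(),d['rotation'].round(2).tolist())
    for t in['foot','foot_short','crate','pocket']:
        try:print(t,[(round(x['p'],2),np.round(x['rect']).tolist()) for x in cams.boxes_of(n,t)])
        except Exception as e:print(t,e)
a=[cv2.imread(f'pics/{n}0.png') for n in['scene','top','wrist']]
E
```

```text
pics
0.0 [196.27333716 592.80449822 221.92403642] [-5.00103890e-01 -3.10126428e+00  2.29500738e-03] 88.06214260058044 18.700000000000003
scene [1105.  -62.  404.] [[0.1, 0.53, -0.84], [1.0, -0.06, 0.07], [-0.01, -0.85, -0.53]]
foot [(0.97, [203.0, 194.0, 19.0, 47.0])]
foot_short [(0.6, [182.0, 196.0, 29.0, 31.0])]
crate [(0.94, [186.0, 208.0, 128.0, 72.0])]
pocket [(0.82, [346.0, 211.0, 86.0, 68.0])]
top [457. -26. 806.] [[0.01, -0.99, 0.16], [-1.0, -0.0, 0.04], [-0.04, -0.16, -0.99]]
foot [(0.88, [360.0, 132.0, 33.0, 30.0]), (0.81, [323.0, 220.0, 25.0, 24.0])]
foot_short [(0.56, [347.0, 232.0, 33.0, 27.0])]
crate [(0.77, [339.0, 226.0, 152.0, 129.0])]
pocket [(0.9, [175.0, 208.0, 66.0, 109.0])]
wrist [118. 620. 384.] [[0.32, 0.9, 0.29], [0.95, -0.3, -0.09], [0.0, 0.3, -0.95]]
foot []
foot_short []
crate []
pocket []
```

View pics/top0.png

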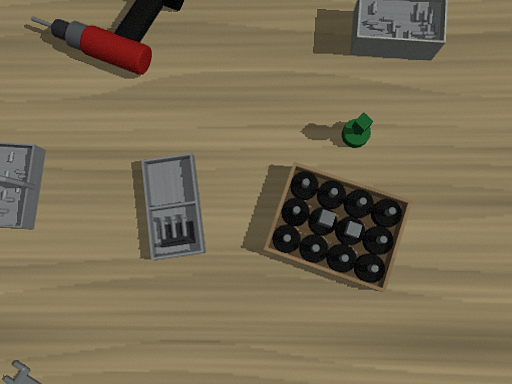

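View pics/scene0.png

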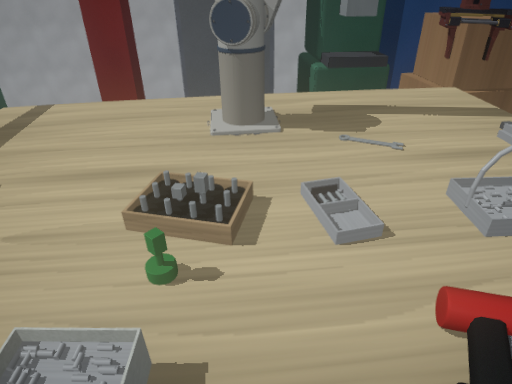

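The top view shows three square-headed candidates: crate heads at (325,219) and (353,230), and a green look-alike at (357,130). In the scene view, the crate heads are at (203,183) and (179,191). The one at scene (203,183) / top (325,219) stands higher, so it looks like the tall one. The empty pocket is at top (171,182). I'll confirm this with an enlarged crop and triangulation.

```bash
python3 - <<'E'
from h import *
t=shot('top');ft=cams.cut_out('top','foot');s=shot('scene');fs=cams.cut_out('scene','foot')
for f in ft+fs: print(f['p'],np.round(f['rect'],1))
# corner candidates of heads via bright mask
a=cv2.resize(t['image'][150:300,240:415],None,fx=4,fy=4,interpolation=cv2.INTER_CUBIC)[:600,:]
b=cv2.resize(s['image'][160:245,120:265],None,fx=4,fy=4,interpolation=cv2.INTER_CUBIC)
cv2.imwrite('pics/c_top.png',a[:,:,::-1]);cv2.imwrite('pics/c_scene.png',b[:,:,::-1])
for uv in [(325,219),(353,230)]:
  for uw in [(201.5,178),(179,188)]:
    X,e=tri([(t,*uv),(s,*uw)]);print(uv,uw,X.round(1),np.round(e,1).tolist())
E
```

```text
0.79 [323.9 220.2  27.2  24.4]
0.9 [161.2 258.2  37.8  58.4]
0.89 [204.8 190.4  17.7  45.3]
(325, 219) (201.5, 178) [ 522.1 -111.2   82. ] [[-0.1, 0.0], [-0.1, -0.0]]
(325, 219) (179, 188) [ 525.7 -134.4   63.6] [[12.6, -1.1], [11.0, 0.0]]
(353, 230) (201.5, 178) [ 505.1 -134.2   76.6] [[-14.1, -0.2], [-11.4, -1.1]]
(353, 230) (179, 188) [ 506.4 -159.6   54. ] [[-0.7, 0.0], [-0.6, -0.0]]
```

View pics/c_top.png

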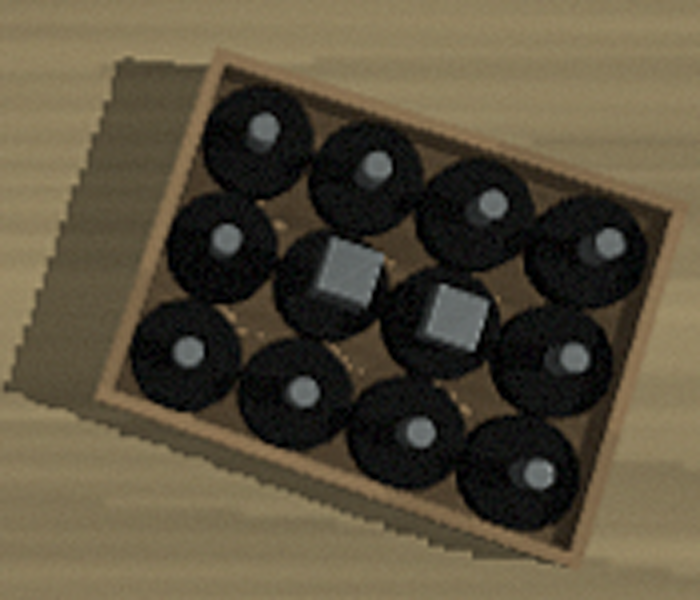

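View pics/c_scene.png

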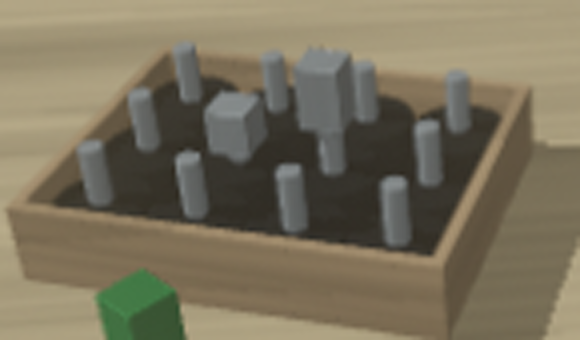

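```bash
python3 - <<'E'
from h import *
t=shot('top');s=shot('scene')
X,e=tri([(t,240+350/4-.4,150+270/4-.4),(s,120+325/4-.4,160+58/4-.4)]);print('tall top',X.round(1),np.round(e,1).tolist())
X,e=tri([(t,240+456/4-.4,150+317/4-.4),(s,120+238/4-.4,160+106/4-.4)]);print('short top',X.round(1),np.round(e,1).tolist())
C=np.array([at(t,240+a/4-.4,150+b/4-.4,42) for a,b in[(220,52),(685,208),(575,562),(100,395)]])
print(C.round(1),C.mean(0).round(1))
for i in range(4):
    v=C[(i+1)%4]-C[i];print(np.linalg.norm(v).round(1),np.degrees(np.arctan2(v[1],v[0])).round(1))
o=ctrl.get_obs();print(o['t'],R.from_rotvec(o['orientation']).as_matrix().round(3),o['qpos'])
P=cams.cut_out('top','pocket');m=P[0]['pixels'].astype(np.uint8);r=cv2.minAreaRect(cv2.findNonZero(m));bp=cv2.boxPoints(r);print(r)
print([at(t,u,v,28).round(1).tolist() for u,v in bp])
E
```

```text
tall top [ 524.2 -112.5   91.7] [[-0.8, 0.0], [-0.7, -0.0]]
short top [ 508.  -159.1   59.3] [[-1.1, 0.1], [-0.9, -0.1]]
[[ 624.2  -64.9   42. ]
 [ 556.3 -261.2   42. ]
 [ 408.8 -209.7   42. ]
 [ 475.   -13.2   42. ]] [ 516.1 -137.3   42. ]
207.7 -109.1
156.3 160.8
207.3 71.4
157.9 -19.1
1.05 [[-0.949  0.314 -0.   ]
 [ 0.314  0.949  0.   ]
 [ 0.    -0.    -1.   ]] [ 1.23199967e+00  4.23099102e-01  1.62989236e+00  8.54323586e-06
  1.08860251e+00 -1.89491196e-02]
((172.14512634277344, 206.5426025390625), (102.7826156616211, 56.47483444213867), 83.1572265625)
[[633.9, 216.8, 28.0], [646.4, 115.3, 28.0], [464.4, 88.3, 28.0], [452.1, 185.9, 28.0]]
```

The tall foot's head is at about (524,-113,91.7). That matches the crate's +y inner place and the 91 mm given for the head height. The twin measures 59, against 61 given. The green one stands outside the crate. Tool y is already aligned with crate y, so I'll move there.

Call:
move_arm(
  steps=[
    [[-1, -1, 0], 0, 0],
    [[-1, -1, 0], 0, 0],
    [[-1, -1, 0], 0, 0],
    [[-1, -1, 0], 0, 0],
    [[-1, -1, 0], 0, 0],
    [[-1, -1, 0], 0, 0],
    [[-1, -1, 0], 0, 0],
    [[-1, -1, 0], 0, 0],
    [[-1, -1, 0], 0, 0],
    [[-1, -1, 0], 0, 0],
    [[-1, -1, 0], 0, 0],
    [[-1, -1, 0], 0, 0],
    [[-1, -1, 0], 0, 0],
    [[-1, -1, 0], 0, 0],
    [[-1, -1, 0], 0, 0],
    [[-1, -1, 0], 0, 0],
    [[-1, -1, 0], 0, 0],
    [[-1, -1, 0], 0, 0],
    [[-1, -1, 0], 0, 0],
    [[-1, -1, 0], 0, 0],
  ],
)

```text
t: 2.77
ee_pos: [514.5, -40.4, 222.9]
orientation: [0.501, 3.101, 0.0]
ft_force: [0.5, 0.3, -0.6]
width: 87.9
grasp_force: 0.0
```

```bash
cat >> h.py <<'E'
import pickle
E
python3 - <<'E'
from h import *
d=shot('wrist');pickle.dump(d,open('w1.pkl','wb'));save(d,'pics/w1.png')
for t in['foot','foot_short','pocket']:print(t,[(round(x['p'],2),np.round(x['rect']).tolist()) for x in cams.boxes_of('wrist',t)])
for n,P in dict(tall=(524,-113,91),short=(508,-160,61),pocket=(592,158,4)).items():print(n,proj(d,P).round())
E
```

```text
foot [(0.83, [210.0, 312.0, 33.0, 61.0]), (0.64, [207.0, 198.0, 37.0, 48.0])]
foot_short []
pocket [(0.63, [405.0, 142.0, 122.0, 159.0])]
tall [198. 211.]
short [162. 202.]
pocket [410. 174.]
```

View pics/w1.png

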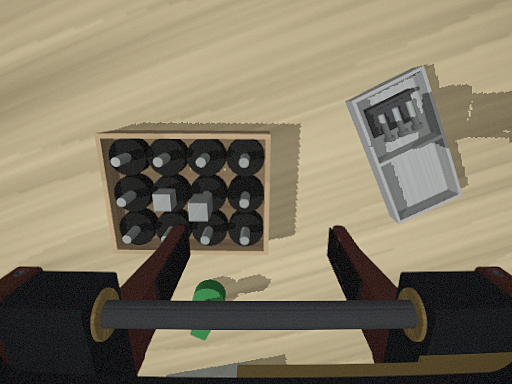

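Wrist view: the tall head's top face is at about (201,202), the twin's at (164,199), and the green decoy at (208,300). The empty pocket is at about (418,178), with rim corners near (400,222) and (464,193). Next I'll enlarge the tray and the heads.

```bash
python3 - <<'E'
from h import *
d=pickle.load(open('w1.pkl','rb'));t=cv2.imread('pics/top0.png');w=cv2.imread('pics/w1.png')
z=lambda i,x,y,s,f:cv2.resize(i[y:y+s,x:x+s],(s*f,s*f),interpolation=cv2.INTER_CUBIC)
A=np.zeros((600,800,3),np.uint8)
A[:400,:400]=cv2.resize(w[66:226,330:490],(400,400),interpolation=cv2.INTER_CUBIC) #x2.5
A[:400,400:]=cv2.resize(t[145:265,120:240],(400,400),interpolation=cv2.INTER_CUBIC) #x3.333
A[400:,:400]=cv2.resize(w[180:230,140:240],(400,200),interpolation=cv2.INTER_CUBIC) #x4
cv2.imwrite('pics/comb.png',A)
E
```

```text
(no output)
```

View pics/comb.png

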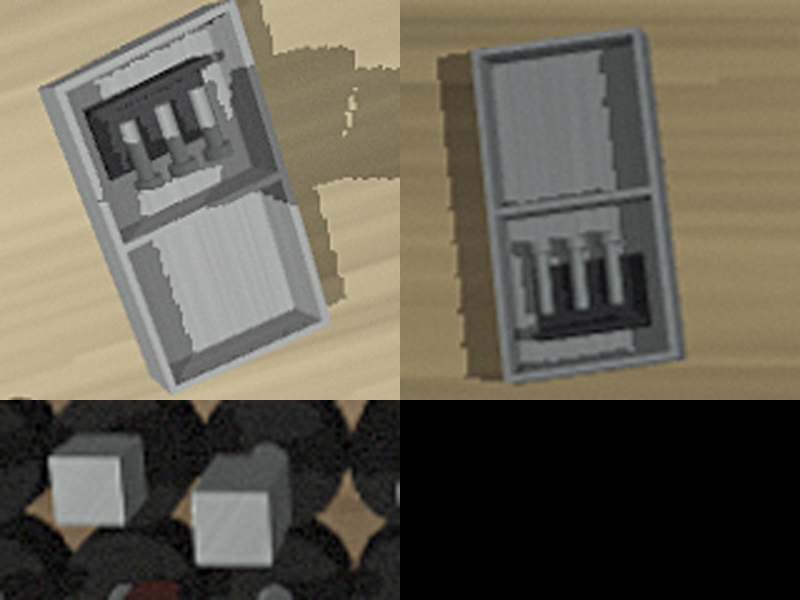

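```bash
python3 - <<'E'
from h import *
from scipy.optimize import least_squares
d=pickle.load(open('w1.pkl','rb'));t=shot('top')
W=lambda a,b:(330+a/2.5-.3,66+b/2.5-.3); T=lambda a,b:(120+(a-400)/3.333-.35,145+b/3.333-.35); H=lambda a,b:(140+a/4-.4,180+(b-400)/4-.4)
# tall head top, 4 corners + short
tw=H(np.mean([193,271,273,196]),np.mean([491,490,566,564])); sw=H(np.mean([49,121,124,54]),np.mean([456,455,526,524]))
tt=(240+350/4-.4,150+270/4-.4);st=(240+456/4-.4,150+317/4-.4)
s=shot('scene');ts=(120+325/4-.4,160+58/4-.4);ss=(120+238/4-.4,160+106/4-.4)
for n,o in [('tall w+t',[(d,*tw),(t,*tt)]),('tall all',[(d,*tw),(t,*tt),(s,*ts)]),('short all',[(d,*sw),(t,*st),(s,*ss)])]:
    X,e=tri(o);print(n,X.round(1),np.round(e,1).tolist())
e1=np.array([at(d,*H(196,564),91),at(d,*H(273,566),91),at(d,*H(271,490),91),at(d,*H(193,491),91)])
for i in range(4):
    v=e1[(i+1)%4]-e1[i];print(np.linalg.norm(v).round(1),np.degrees(np.arctan2(v[1],v[0])).round(1),end='; ')
print()
# same points by triangulation: rim corner C, rim bracket corner B
for n,w,tp in [('C',W(328,320),T(472,50)),('B',W(232,2),T(508,382)),('D',W(175,388),T(640,30)),('A',W(50,86),T(680,357)),('divL',W(126,242),T(650,192)),('divR',W(282,178),T(497,209))]:
    X,e=tri([(d,*w),(t,*tp)]);print(n,X.round(1),np.round(e,1).tolist(),at(d,*w,28).round(1)[:2],at(t,*tp,28).round(1)[:2])
E
```

```text
tall w+t [ 524.8 -113.9   88.2] [[-0.3, -0.1], [-0.1, -0.1]]
tall all [ 524.1 -112.5   91.6] [[0.1, 0.1], [-0.8, 0.1], [-0.7, -0.0]]
short all [ 508.  -159.6   59.8] [[1.0, -0.4], [-0.7, -0.0], [-1.2, -0.3]]
21.6 70.1; 22.5 159.9; 21.5 -107.6; 21.7 -20.5; 
C [633.3 212.   24.2] [[-0.1, 0.1], [-0.1, 0.0]] [631.1 209.7] [632.5 210.7]
B [455.8 181.5  32.4] [[0.0, -0.7], [0.1, -0.5]] [456.9 183.8] [455.  182.9]
D [642.2 120.2  31.4] [[-0.8, 0.7], [-0.7, 0.4]] [643.4 122.8] [643.7 119.6]
A [468.4  94.2  21.5] [[-0.1, 0.3], [-0.1, 0.2]] [467.5  92.4] [468.6  93. ]
divL [555.  112.1  27.4] [[-0.3, 0.4], [-0.3, 0.2]] [554.4 112.4] [555.3 111.5]
divR [545.  191.3  34.3] [[-0.0, 0.1], [-0.0, 0.0]] [546.9 195.1] [545.9 193.1]
```

Two views agree: the tall head is at (524.4,-113.2) with its top at about 90, and the twin's top is at about 60. The pocket centre is at about (593.4,158.8) with its rim at about 28. I'll now go above the foot.

Call:
move_arm(
  steps=[
    [[-0.43, -0.88, 0], 0, 0],
    [[-0.43, -0.88, 0], 0, 0],
    [[-0.43, -0.88, 0], 0, 0],
    [[0, 0, 1], 0, 0],
    [[0, 0, 1], 0, 0],
    [[0, 0, 0.5], 0, 0],
    [[0, 0, 0], 0, 0],
    [[0, 0, 0], 0, 0],
    [[0, 0, 0], 0, 0],
  ],
)

```text
t: 3.82
ee_pos: [524.3, -110.6, 161.1]
orientation: [0.498, 3.101, -0.0]
ft_force: [-0.0, 0.7, 0.9]
width: 87.7
grasp_force: 0.0
```

```bash
python3 - <<'E'
from h import *
d=shot('wrist');o=ctrl.get_obs();print(o['ee_pos'])
A=d['image'][:,:,::-1].copy()
for P in [(524.4,-113.2,91)]+[(524.4+11*1.414*np.cos(np.radians(71.2+45+90*k)),-113.2+11*1.414*np.sin(np.radians(71.2+45+90*k)),91) for k in range(4)]:
    u=proj(d,P);cv2.circle(A,(int(u[0]*1),int(u[1])),1,(0,0,255),-1)
cv2.imwrite('pics/w2.png',cv2.resize(A,(800,600)))
E
```

```text
[ 524.54635251 -110.77373824  161.39735499]
```

View pics/w2.png

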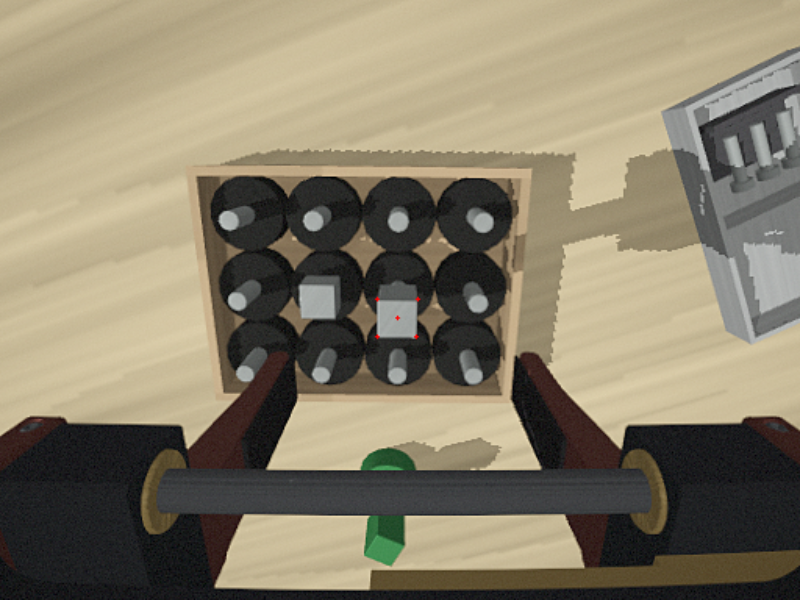

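The projected model falls on the tall head at (397,318) in the 800-wide view, so the estimate holds. I'll descend with the tips kept above the neighbours' 61 mm tops.

Call:
move_arm(
  steps=[
    [[0, -0.1, 1], 0, 0],
    [[0, 0, 1], 0, 0],
    [[0, 0, 0.8], 0, 0],
    [[0, 0, 0.6], 0, 0],
    [[0, 0, 0.3], 0, 0],
    [[0, 0, 0], 0, 0],
    [[0, 0, 0], 0, 0],
    [[0, 0, 0], 0, 0],
  ],
)

```text
t: 4.53
ee_pos: [524.0, -113.8, 69.0]
orientation: [0.5, 3.099, -0.0]
ft_force: [0.0, -0.2, 0.0]
width: 87.8
grasp_force: 0.0
```

Call:
move_arm(
  steps=[
    [[0, 0, 0.1], 0, 0],
    [[0, 0, 0], 0, 0.5],
    [[0, 0, 0], 0, 0.6],
    [[0, 0, 0], 0, 0.7],
    [[0, 0, 0], 0, 1],
    [[0, 0, 0], 0, 1],
    [[0, 0, 0], 0, 1],
    [[0, 0, 0], 0, 1],
    [[0, 0, 0], 0, 1],
    [[0, 0, 0], 0, 1],
    [[0, 0, 0], 0, 1],
    [[0, 0, 0], 0, 1],
  ],
)

```text
t: 5.53
ee_pos: [522.9, -113.7, 65.1]
orientation: [-0.5, -3.101, -0.0]
ft_force: [-0.2, 0.1, -0.4]
width: 22.0
grasp_force: 30.0
```

Call:
move_arm(
  steps=[
    [[0, 0, -0.2], 0, 1],
    [[0, 0, -0.3], 0, 1],
    [[0, 0, -0.4], 0, 1],
    [[0, 0, -0.4], 0, 1],
    [[0, 0, -0.4], 0, 1],
    [[0, 0, -0.4], 0, 1],
    [[0, 0, -0.4], 0, 1],
    [[0, 0, -0.4], 0, 1],
    [[0, 0, -0.4], 0, 1],
    [[0, 0, -0.4], 0, 1],
    [[0, 0, -0.3], 0, 1],
    [[0, 0, 0], 0, 1],
    [[0, 0, 0], 0, 1],
    [[0, 0, 0], 0, 1],
  ],
)

```text
t: 6.7
ee_pos: [522.7, -113.6, 164.8]
orientation: [-0.5, -3.101, -0.0]
ft_force: [-0.2, 1.0, -1.9]
width: 22.3
grasp_force: 30.0
```

```bash
python3 - <<'E'
from h import *
o=ctrl.get_obs();print(o['ee_pos'],o['ft_force'],o['width'],o['grasp_force'],o['moment'])
s=shot('scene');w=shot('wrist');t=shot('top')
A=np.zeros((600,800,3),np.uint8)
A[:300,:400]=cv2.resize(w['image'],(400,300));A[:300,400:]=cv2.resize(t['image'],(400,300))
A[300:,:400]=cv2.resize(s['image'][100:250,100:300],(400,300),interpolation=2);A[300:,400:]=cv2.resize(s['image'][160:310,240:440],(400,300),interpolation=2)
cv2.imwrite('pics/lift.png',A[:,:,::-1])
E
```

```text
[ 522.66502384 -113.61600425  164.82320737] [-0.22111936  1.03440351 -1.91416794] 22.26870400634001 29.96484339237213 [ 0.01524286 -0.03941052  0.05829289]
```

View pics/lift.png

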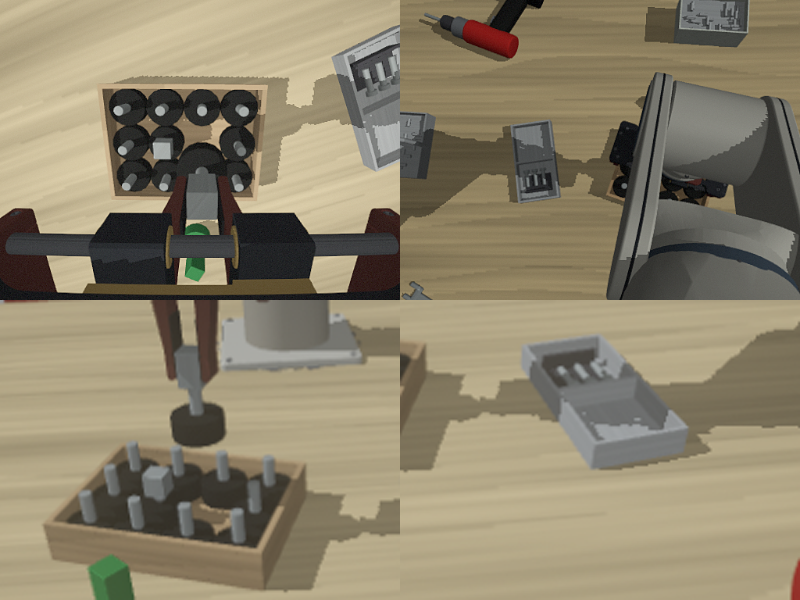

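The tall foot is held upright, and the twin and the other ten still stand in the crate. I'll carry it to the pocket.

Call:
move_arm(
  steps=[
    [[0.06, 0.5, 0], 0, 1],
    [[0.06, 1, 0], 0, 1],
    [[0.06, 1, 0], 0, 1],
    [[0.06, 1, 0], 0, 1],
    [[0.06, 1, 0], 0, 1],
    [[0.06, 1, 0], 0, 1],
    [[0.06, 1, 0], 0, 1],
    [[0.06, 1, 0], 0, 1],
    [[0.06, 1, 0], 0, 1],
    [[0.06, 1, 0], 0, 1],
    [[0.06, 0.9, 0], 0, 1],
    [[0.06, 0.5, 0], 0, 1],
    [[0.04, 0.3, 0], 0, 1],
    [[0, 0, 0], 0, 1],
    [[0, 0, 0], 0, 1],
    [[0, 0, 0], 0, 1],
  ],
)

```text
t: 8.18
ee_pos: [592.5, 157.2, 165.0]
orientation: [-0.501, -3.101, 0.001]
ft_force: [0.2, -0.6, -0.9]
width: 21.8
grasp_force: 30.0
```

Call:
move_arm(
  steps=[
    [[0, 0.06, 0.5], 0, 1],
    [[0, 0, 0.6], 0, 1],
    [[0, 0, 0.6], 0, 1],
    [[0, 0, 0.6], 0, 1],
    [[0, 0, 0.5], 0, 1],
    [[0, 0, 0.4], 0, 1],
    [[0, 0, 0.3], 0, 1],
    [[0, 0, 0.2], 0, 1],
    [[0, 0, 0], 0, 1],
    [[0, 0, 0], 0, 1],
    [[0, 0, 0], 0, 1],
  ],
)

```text
t: 9.1
ee_pos: [594.0, 159.6, 73.3]
orientation: [0.5, 3.101, 0.001]
ft_force: [0.2, -0.2, -2.0]
width: 21.9
grasp_force: 30.0
```

```bash
python3 - <<'E'
from h import *
o=ctrl.get_obs();print(o['ee_pos'],o['ft_force'])
s=shot('scene');w=shot('wrist')
A=np.zeros((400,800,3),np.uint8)
A[:300,:400]=cv2.resize(w['image'],(400,300))
A[:300,400:]=cv2.resize(s['image'][130:280,260:460],(400,300),interpolation=2)
cv2.imwrite('pics/low.png',A[:,:,::-1])
E
```

```text
[593.96679737 159.62716078  73.29062892] [ 0.24347773 -0.16973013 -1.9729051 ]
```

View pics/low.png

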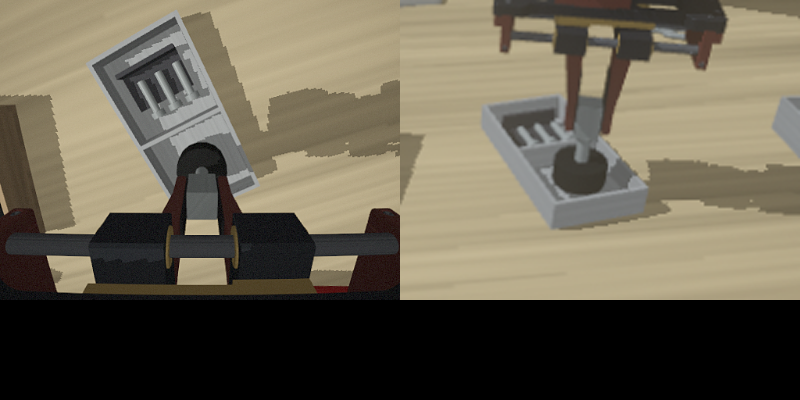

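The disc hangs inside the empty pocket, clear of the walls. I'll lower it slowly and watch the force.

Call:
move_arm(
  steps=[
    [[0, 0, 0.06], 0, 1],
    [[0, 0, 0.06], 0, 1],
    [[0, 0, 0.06], 0, 1],
    [[0, 0, 0.04], 0, 1],
    [[0, 0, 0.04], 0, 1],
    [[0, 0, 0], 0, 1],
    [[0, 0, 0], 0, 1],
  ],
)

```text
t: 9.78
ee_pos: [593.4, 159.5, 66.1]
orientation: [-0.5, -3.101, 0.0]
ft_force: [-0.6, -0.5, -1.9]
width: 21.8
grasp_force: 30.0
```

Call:
move_arm(
  steps=[
    [[0, 0, 0.03], 0, 1],
    [[0, 0, 0.03], 0, 1],
    [[0, 0, 0], 0, 1],
    [[0, 0, 0], 0, 1],
  ],
)

```text
t: 10.12
ee_pos: [593.4, 159.5, 64.6]
orientation: [-0.5, -3.101, 0.0]
ft_force: [0.1, 0.2, -1.5]
width: 21.7
grasp_force: 30.0
```

Call:
move_arm(
  steps=[
    [[0, 0, 0.03], 0, 1],
    [[0, 0, 0], 0, 1],
    [[0, 0, 0], 0, 1],
  ],
)

```text
t: 10.37
ee_pos: [593.4, 159.5, 63.9]
orientation: [-0.5, -3.101, 0.0]
ft_force: [0.9, -0.3, -1.6]
width: 21.6
grasp_force: 30.0
```

Call:
move_arm(
  steps=[
    [[0, 0, 0.03], 0, 1],
    [[0, 0, 0], 0, 1],
    [[0, 0, 0], 0, 1],
  ],
)

```text
t: 10.62
ee_pos: [593.4, 159.5, 63.2]
orientation: [-0.5, -3.101, 0.0]
ft_force: [0.7, 0.0, -1.5]
width: 21.9
grasp_force: 30.0
```

Call:
move_arm(
  steps=[
    [[0, 0, 0.03], 0, 1],
    [[0, 0, 0], 0, 1],
    [[0, 0, 0], 0, 1],
  ],
)

```text
t: 10.87
ee_pos: [593.5, 159.5, 63.1]
orientation: [0.5, 3.101, -0.0]
ft_force: [-2.2, -0.7, 4.9]
width: 21.7
grasp_force: 30.0
```

Call:
move_arm(
  steps=[
    [[0, 0, 0.02], 0, 1],
    [[0, 0, 0], 0, 1],
    [[0, 0, 0], 0, 1],
  ],
)

```text
t: 11.12
ee_pos: [593.5, 159.5, 63.1]
orientation: [0.5, 3.101, 0.0]
ft_force: [-2.9, -1.5, 8.7]
width: 21.6
grasp_force: 30.0
```

Contact: the vertical force rises and z stays at 63.1, so the foot is on the floor. I'll release and then retreat.

Call:
move_arm(
  steps=[
    [[0, 0, -0.01], 0, 1],
    [[0, 0, 0], 0, 0.72],
    [[0, 0, 0], 0, 0.65],
    [[0, 0, 0], 0, 0.5],
    [[0, 0, 0], 0, 0.3],
    [[0, 0, 0], 0, 0],
    [[0, 0, 0], 0, 0],
    [[0, 0, 0], 0, 0],
    [[0, 0, 0], 0, 0],
    [[0, 0, 0], 0, 0],
  ],
)

```text
t: 11.95
ee_pos: [593.5, 159.5, 62.1]
orientation: [-0.5, -3.101, 0.0]
ft_force: [0.2, 0.0, -0.5]
width: 73.9
grasp_force: 0.0
```

Call:
move_arm(
  steps=[
    [[0, 0, -0.3], 0, 0],
    [[0, 0, -0.6], 0, 0],
    [[0, 0, -1], 0, 0],
    [[0, 0, -1], 0, 0],
    [[0, 0, -1], 0, 0],
    [[0, 0, -1], 0, 0],
    [[0, 0, 0], 0, 0],
    [[0, 0, 0], 0, 0],
  ],
)

```text
t: 12.62
ee_pos: [594.4, 159.7, 186.8]
orientation: [0.5, 3.098, 0.002]
ft_force: [-0.1, 0.2, -1.0]
width: 87.8
grasp_force: 0.0
```

```bash
python3 - <<'E'
from h import *
o=ctrl.get_obs();print(o['ee_pos'],o['ft_force'],o['width'])
s=shot('scene');w=shot('wrist')
A=np.zeros((300,800,3),np.uint8)
A[:300,:400]=cv2.resize(w['image'],(400,300))
A[:300,400:]=cv2.resize(s['image'][110:297,130:380],(400,300),interpolation=2)
cv2.imwrite('pics/end.png',A[:,:,::-1])
E
```

```text
[594.44571374 159.74074553 186.75896949] [-0.14002105  0.19757605 -1.0378755 ] 87.80187682346086
```

View pics/end.png

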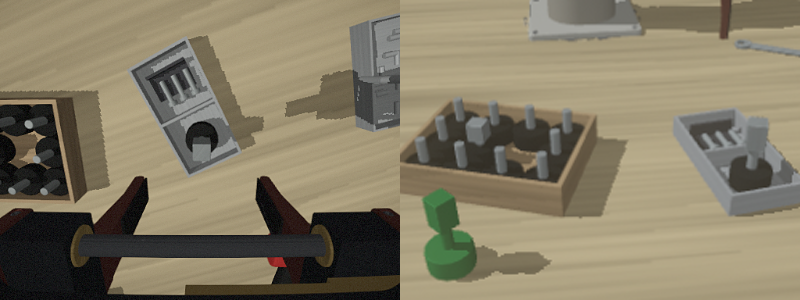

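The foot stands upright in the pocket, the twin and the other feet are in the crate, and the gripper is clear of everything.

```bash
python3 -c "
from workcell import ctrl
print(ctrl.close_job())"
```

```text
the job is handed in; nothing more can be done
None
```

The tall levelling foot now stands upright on the floor of the empty tray pocket, lowered until it touched and then released; the short twin is still in its place in the crate, and the job was handed in at about 13 s of the 35 s allowed.

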